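# Flip a spectacle frame front in its work tray

### The arm

A 6-joint arm with a two-finger parallel gripper is mounted at the origin on the work surface. World frame = base frame: x ahead of the robot, y to its left, z up, the work surface at z = 0. Lengths are in m, angles in rad, forces in N, time in s.
With the tool pointing down it reaches from about 0.3 to 0.875 m from the base axis. Payload 6.4 kg.
Tool frame: the origin (TCP) lies midway between the tips of the shut fingers; the grasp point (between the pads) lies 19 mm behind it; y points along the fingers, x is the direction in which the jaws open and shut, and the axes are right-handed (so a half turn about y gives the same grasp; the last joint's range is limited). The gripper opens to 85 mm and grips with 20 to 120 N. Pads are 22 mm wide; open, the fingers measure 114 mm over their backs; the gripper's body (76 mm by 85 mm) begins 54 mm behind the grasp point. The pads swing forward as they close: fully open they stand 13 mm farther back than shut.
Start: joints at [-1.373, 0.181, 1.607, -0, 1.354, -0.206], TCP at [0.226, -0.529, 0.231] pointing down, gripper open.
Joint ranges: [-2.99, 2.99], [-0.89, 2.07], [0.3, 2.58], [-1.14, 4.28], [0, 2.63], [-3.12, 3.12]. Speed limits (rad/s): [2.57, 2.57, 3.01, 3.14, 3.14, 3.14].

### API

Orientations are given as a unit quaternion [w, x, y, z].
In Python, from bench import ctrl gives the robot as it stands.
- The arm moves only by the tool step_arm, never from a script. Its argument "commands" is a list of rows, each a list of 7 numbers: the turn, a rotation vector about the tool's x, y, z in units of 6 degrees (1.0 is 6 degrees), then the shift along the tool's x, y, z in units of 30 mm (1.0 is 30 mm), then the opening, from 0 (shut) to 1 (fully open). A call has 1 to 10 rows; each row shifts and turns the commanded pose from where the row before left it, along the tool's axes as they then stand; what a row does not reach is not made up. A row lasts 1/10 s, in which the tool goes at most 50 mm and 8.59 degrees, less where a joint would pass 70% of its speed; a pose out of reach is approached as far as the arm can. A call with a number of a shift or a turn outside -1 to 1 is refused whole. A call with a gripper value outside its range is refused whole. The fingers move at their own pace and stop on an object; the grip force is fixed at half the most. Time passes only in rows, so rows that do not move let the fingers close. It gives the time, the measured TCP pose, the force and the opening at its end, in the units of the state.
- ctrl.get_obs(): the state, without advancing time (a new reading comes with each control period).
- ctrl.camera(name): name is "scene" or "top" or "wrist"; returns (picture, depth): 384x512x3 uint8, blue, green, red; 384x512 float32, m along the optical axis (not along the pixel's ray), 0 where there is no reading.
- ctrl.get_calibration(name): a dict with "intrinsics" (3x3 intrinsics, pixels), "R" (3x3) and "t" (3): a world point X has camera coordinates R X + t. Camera axes: x right, y down, z forward; pixel columns grow to the right and rows downward; lengths in m; the calibration is good to about 2 mm. A picture is of the moment at which its call begins: read the wrist's pose just before it. get_calibration takes no time and is no camera call; for the wrist camera it gives the pose at the moment of the call.
- ctrl.hand_in(): hands the job in, once; it reports no verdict.
Trained networks look in the newest picture that a camera, given by its name, has taken for a name from the list of things; names that differ only in an ending like _2 or _b are one class to them, and where a whole thing is asked for, a point or a joint stands for the part that bears it (a point fixed in the world has none). Each returns a list of dicts, best first, with "p" (0 to 1); they miss things now and then, are a little off and sometimes report something else, mostly with a low value. They report only what shows in the picture. A call takes as long as a camera call.
- ctrl.boxes_of(thing, camera): "point" ([x, y, z] in m, in the coordinates of the camera as it stood for that picture, good to about 4 mm: the middle of the surface that is visible of it).
- ctrl.silhouettes(thing, camera): "pixels" (384x512 bool, what is visible of it).
The state is a dict: "time_s": time; "q": joint angles; "dq": joint speeds; "joint_efforts": joint torques, N m; "eef_pos": TCP position; "eef_rot": TCP orientation; "wrist_force": force on the tool from outside, world axes, zero at the start; "torque": the same for the moment, N m; "opening": opening from 0.0 (shut) to 1.0 (fully open).
Only numpy, scipy, OpenCV 4.12 (cv2) and the standard library are available. Lean on these libraries where they do the work, as an engineer would, in place of code of your own. Each camera call takes 0.05 s, during which the arm holds its last target.

### The job

The spectacle frame front lies face up in the steel tray. Without gripping it or picking it up, push it gently by its brow edge against the tray's far wall until it rides up and stands leaning on that wall, then tip its raised edge back over towards you with the fingertips, so that it ends up lying flat and face down on the floor of the tray. Leave everything else where it is.

Things in the scene. Friction and masses are not known exactly. Their poses are not given: they have to be found in the camera images.
- tray: Stainless tray screwed to the bench, floor lined with cork. Origin: middle of its underside, at bench height; x to its far wall, y left along it, z up. Cork top 3 mm above the bench, 190 (x) by 300 mm (y) between the wall feet. All walls are smooth and flare outwards: a cove at the foot (25 then 43 degrees, 11 mm out, 8 mm up), then 60 degrees up to a rolled rim. The bench beyond the far wall is clear.
- far_foot (a point): Middle of the foot of the tray's far wall, at the height of the cork, 3 mm above the bench, where the cove begins; 95 mm along x from the tray's origin. Axes as the tray's. Pushing the frame front's brow edge farther than this foot only jams it against the rigid wall.
- far_rim (a point): Top of the rim (5 mm thick, rolled outwards) at the middle of the tray's far wall, 22 mm farther out than the foot, 26 mm above the bench. Axes as the tray's. The frame front, pushed square on with its brow edge to the foot, stands up steeply; let go, it settles leaning on this rim at 40 to 50 degrees, lower rims about 17 mm higher than this rim and 10 mm beyond it: room for fingertips behind.
- front: Flat black spectacle front without lenses: 54 (x) by 146 (y) by 6 mm, 28 g. Origin mid-back; x from the straight brow to the lower rims, z out of the face (up at the start; two round pins at each end). Lies brow nearest the robot, brow edge within 0.2 rad of the far wall's line, lower rims 20 to 70 mm short of its foot. Eye openings about 49 by 39 mm, 38 mm to either side of the middle.
- brow_edge (a point): Middle of the straight brow edge of the frame front, at half its thickness (27 mm from its origin along -x, 3 mm along z). The brow bar is 8 mm wide and runs the full 146 mm. Axes as the frame front's.
- lower_edge (a point): Middle of the line touching both lower rims, at half thickness (27 mm from the frame front's origin along +x, 3 mm along z). It lies in the nose gap (14 mm wide and widening); the rims, 6.5 mm wide, reach this line 38 mm to either side. Drawn back past upright over the brow edge, the frame front topples on its face; the cork holds the brow edge. Axes as the frame front's.
- tin: Round aluminium screw tin, 37 mm across and 27 mm high, in the near left corner of the tray; origin at the centre of its underside. To be left alone.
- jar: Glass jar with a brass lid, 62 mm across and 78 mm high, on the bench beside the tray; origin at the centre of its underside. To be left alone.
- temple: Black temple arm of a pair of spectacles lying on its edge, 137 mm long (x), 5 mm wide, 12 mm high, on the bench beside the tray; origin at bench height near its middle. To be left alone.
- screwdriver: Screwdriver with a wooden handle, 150 mm long (x), lying on the bench to the left of the tray; origin at bench height at its middle. To be left alone.

How it is judged:
On the way:
1. the frame front stands leaning on the far wall of the tray, its brow edge down near the foot of that wall and its face towards the robot (angle between front's own z axis and vertical between 0.5 and 1.5 rad and x of brow_edge in the frame of tray above 0.07 m and z of brow_edge in the frame of tray below 0.015 m and x of lower_edge in the frame of tray above 0.105 m), for 0.2 s.
At the end, for the whole second after the job is handed in: The frame front lies face down (within 7 degrees of level), wholly inside the tray on its floor, at rest (angle between front's own z axis and vertical above 3.02 rad and height (world z) of front below 0.015 m and x of front in the frame of tray between -0.075 and 0.085 m and y of front in the frame of tray between -0.08 and 0.08 m and linear speed of front below 0.02 m/s and angular speed of front below 0.3 rad/s); the robot touches nothing.
It fails at once if the frame front is lifted or carried: both its brow edge and its lower edge are more than 30 mm above the bench at once (height (world z) of each of brow_edge, lower_edge above 0.03 m).
It fails at once if the fingers grip or press the frame front with more than 30 N in all (contact force between the fingers and front above 30 N).
It fails at once if the tin, the jar, the temple arm or the screwdriver is moved by more than 15 mm (distance of any of tin, jar, temple, screwdriver from where it was at the start of the episode above 0.015 m).
It also fails if it takes over 45 s, if anything falls off the work surface, if the arm or the gripper's body presses on something with over 40 N, if the wrist force passes 120 N, or if a joint passes its speed limit or range.

## Working session

There is one attempt and no reset: what is moved stays moved. The work goes in short steps, Python scripts to look and compute and a tool call to move; the robot and the scene stay as the last step left them, time stands still between calls to the robot, and variables do not carry over. Pictures are saved under pics/ and viewed, and the job is handed in when it is done.

Besides the shell and the picture viewer there is one more tool, called after ">>>" as a command line: name --pt "numbers of a row" for each row, then --argument value for the rest. step_arm: Moves the arm, as the interface text tells. Its arguments: {"type":"object","properties":{"commands":{"type":"array"}},"required":["commands"]}

```bash
ls -la; mkdir -p pics; cat > h.py <<'E'
import numpy as np, cv2
from bench import ctrl
def shot(cam,name):
    p,d=ctrl.camera(cam); c=ctrl.get_calibration(cam); cv2.imwrite('pics/'+name+'.png',p); return p,d,c
def world(u,v,d,c):
    K=np.array(c['intrinsics']);R=np.array(c['R']);t=np.array(c['t'])
    X=np.stack([(u-K[0,2])/K[0,0]*d,(v-K[1,2])/K[1,1]*d,d],-1)
    return (X-t)@R
def cloud(d,c):
    v,u=np.mgrid[:d.shape[0],:d.shape[1]]
    return world(u,v,d,c)
E
python3 - <<'E'
from h import *
np.set_printoptions(precision=4,suppress=True)
o=ctrl.get_obs();print(o)
for cam in ['top','scene']:
    p,d,c=shot(cam,cam+'0')
    print(cam,c)
    W=cloud(d,c)
    np.savez('/tmp/%s0.npz'%cam,d=d,W=W,p=p)
    for th in ['tray','front','tin','jar','temple','screwdriver']:
        s=ctrl.silhouettes(th,cam)
        if s:
            m=s[0]['pixels']&(d>0); P=W[m]
            print(th,s[0]['p'],m.sum(),P.mean(0),P.min(0),P.max(0))
E
```

```text
total 12
drwxr-xr-x  3 agent agent 4096 Dec  7 02:46 .
drwxr-xr-x 23 root  root  4096 Dec  7 02:46 ..
drwxr-xr-x  2 agent agent 4096 Dec  7 02:46 pics
{'time_s': 0.0, 'q': array([-1.3733,  0.1816,  1.608 , -0.    ,  1.3538, -0.2063]), 'dq': array([-0.002 , -0.0014,  0.0002, -0.0005,  0.    ,  0.0011]), 'joint_efforts': array([  0.0015, -44.486 , -35.1343,  -0.0002,   0.009 ,  -0.    ]), 'eef_pos': array([ 0.2258, -0.5282,  0.2304]), 'eef_rot': array([ 0.5906, -0.5897,  0.39  , -0.3891]), 'wrist_force': array([ 0.3287,  0.2387, -0.7373]), 'torque': array([-0.0074, -0.0195, -0.0099]), 'opening': 1.000560698644633}
top {'intrinsics': array([[444.6118,   0.    , 255.4794],
       [  0.    , 444.6118, 191.3828],
       [  0.    ,   0.    ,   1.    ]]), 'R': array([[-0.027 , -0.9995, -0.0188],
       [-0.9944,  0.0288, -0.102 ],
       [ 0.1025,  0.0159, -0.9946]]), 't': array([0.1165, 0.5223, 0.9719])}
tray 0.8 14843 [ 0.523  -0.0343  0.0064] [ 0.3769 -0.2221 -0.0051] [0.6743 0.1558 0.032 ]
front 0.85 663 [ 0.548  -0.0457  0.0076] [ 0.5112 -0.1149 -0.0032] [0.5962 0.0291 0.013 ]
tin 0.7 1
[... 381 characters left out ...]
,   0.    , 249.1298],
       [  0.    , 462.8142, 200.2581],
       [  0.    ,   0.    ,   1.    ]]), 'R': array([[ 0.7418,  0.6705, -0.0084],
       [ 0.4969, -0.558 , -0.6646],
       [-0.4503,  0.4888, -0.7471]]), 't': array([-0.4407, -0.1911,  1.5709])}
tray 0.74 7852 [ 0.5187 -0.034   0.0055] [ 0.3784 -0.2202 -0.0106] [0.6731 0.1754 0.0314]
front 0.88 517 [ 0.5523 -0.0485  0.0058] [ 0.5089 -0.1178 -0.0037] [0.5969 0.0328 0.0141]
tin 0.54 154 [0.4955 0.0976 0.0224] [ 0.4726  0.0825 -0.0029] [0.5111 0.121  0.0354]
jar 0.84 530 [0.5467 0.1964 0.0516] [ 0.5084  0.1747 -0.0041] [0.5703 0.2359 0.0815]
screwdriver 0.7 194 [0.5817 0.3077 0.0176] [ 0.5283  0.2851 -0.0016] [0.6678 0.3312 0.0272]
```

```bash
python3 - <<'E'
from h import *
np.set_printoptions(precision=4,suppress=True)
z=np.load('/tmp/top0.npz');p,d,W=z['p'],z['d'],z['W']
crop=p[60:300,100:430]; cv2.imwrite('pics/top0c.png',cv2.resize(crop,None,fx=2.4,fy=2.4))
# tray fit
s=ctrl.get_calibration('top')
m=None
ctrl.camera('top')
st=ctrl.silhouettes('tray','top')[0]['pixels']; sf=ctrl.silhouettes('front','top')[0]['pixels']
r=cv2.minAreaRect(W[(st&(d>0))][:,:2].astype(np.float32)*1000);print('tray rect',r)
P=W[sf&(d>0)]; print('front rect',cv2.minAreaRect(P[:,:2].astype(np.float32)*1000))
c=P[:,:2].mean(0);e,v=np.linalg.eigh(np.cov(P[:,:2].T));print(c,e,v)
q=W[(st&(d>0))]; print('z hist',np.histogram(q[:,2],bins=np.arange(-.01,.04,.004)))
E
```

```text
tray rect ((525.9443969726562, -32.88078308105469), (360.9107360839844, 246.63450622558594), 75.9649658203125)
front rect ((557.5501708984375, -47.19281768798828), (145.61871337890625, 56.42618942260742), 75.34352111816406)
[ 0.5509 -0.0455] [0.0003 0.0017] [[-0.9654  0.2606]
 [ 0.2606  0.9654]]
z hist (array([   0,  110, 4001, 6722, 1262,  657,  577,  606,  902,  372,   17,
          0]), array([-0.01 , -0.006, -0.002,  0.002,  0.006,  0.01 ,  0.014,  0.018,
        0.022,  0.026,  0.03 ,  0.034,  0.038]))
```

View pics/top0c.png

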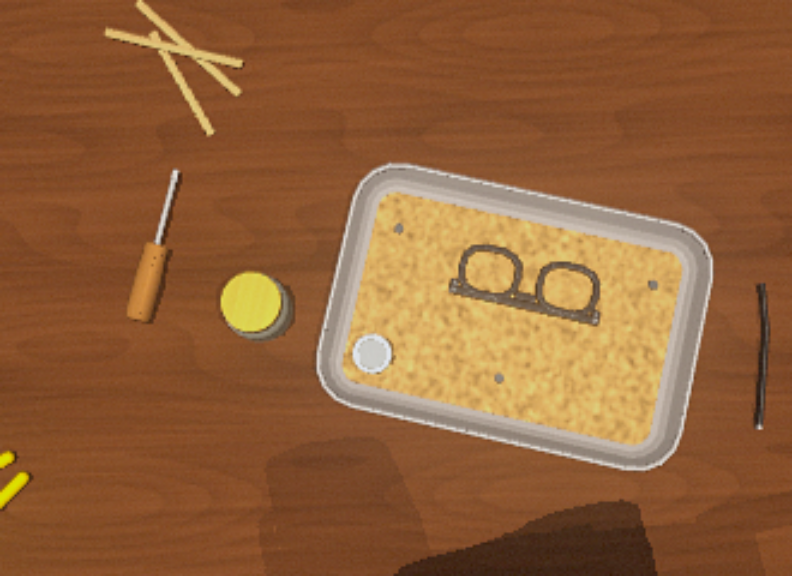

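View pics/scene0.png

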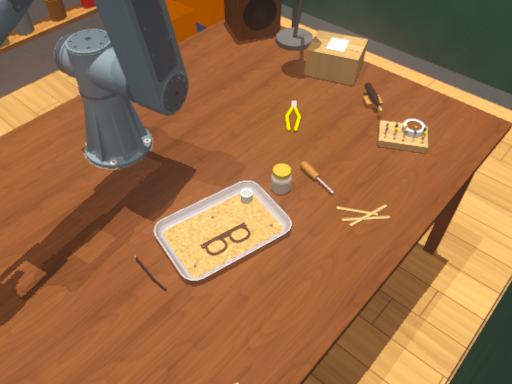

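```bash
cat >> h.py <<'E'
def rayplane(u,v,c,z):
    K=np.array(c['intrinsics']);R=np.array(c['R']);t=np.array(c['t'])
    r=np.stack([(u-K[0,2])/K[0,0],(v-K[1,2])/K[1,1],np.ones_like(u,float)],-1)@R
    o=-t@R
    return o+r*((z-o[2])/r[...,2])[...,None]
E
python3 - <<'E'
from h import *
from scipy.spatial.transform import Rotation as Ro
np.set_printoptions(precision=4,suppress=True)
z=np.load('/tmp/top0.npz');p,d,W=z['p'],z['d'],z['W'];c=ctrl.get_calibration('top')
hsv=cv2.cvtColor(p,cv2.COLOR_BGR2HSV)
def rect(mask,zz):
    cs,_=cv2.findContours(mask.astype(np.uint8),cv2.RETR_EXTERNAL,cv2.CHAIN_APPROX_NONE)
    k=max(cs,key=cv2.contourArea)[:,0].astype(float)
    X=rayplane(k[:,0],k[:,1],c,zz)[:,:2]*1000
    return cv2.minAreaRect(X.astype(np.float32)),X
print(hsv[150,300],hsv[100,210],hsv[62+60,262],)
s=ctrl.silhouettes('tray','top')[0]['pixels'];f=ctrl.silhouettes('front','top')[0]['pixels']
cork=(hsv[...,1]>90)&(hsv[...,2]>150)&s
cork=cv2.morphologyEx(cork.astype(np.uint8),cv2.MORPH_OPEN,np.ones((3,3)))
print('cork',rect(cork,.003)[0]); print('rim',rect(s,.026)[0])
print('front',rect(f,.009)[0])
cv2.imwrite('pics/cork.png',cork*255)
o=ctrl.get_obs();q=o['eef_rot'];print(Ro.from_quat(np.r_[q[1:],q[0]]).as_matrix())
E
```

```text
[ 20 126 225] [ 12 168 138] [ 11 166 134]
cork ((523.53564453125, -30.033279418945312), (298.43438720703125, 188.9120330810547), 75.63172912597656)
rim ((523.30908203125, -29.5911865234375), (351.62164306640625, 240.20761108398438), 75.96699523925781)
front ((556.4608764648438, -46.78601837158203), (145.2218017578125, 55.736656188964844), 75.05870819091797)
[[ 0.3929  0.      0.9196]
 [-0.9196 -0.0001  0.3929]
 [ 0.0001 -1.     -0.    ]]
```

View pics/cork.png

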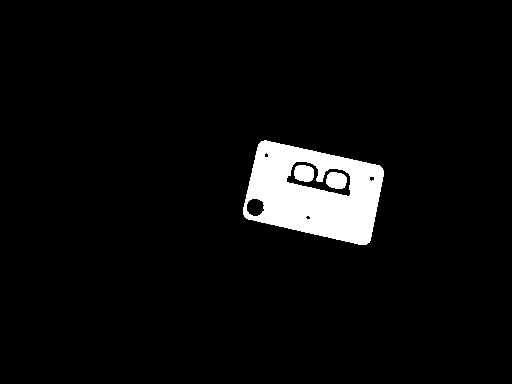

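>>> step_arm --pt "0 1 0 0 0 0 0.73" --pt "0 1 0 0 0 0 0.73" --pt "0 1 0 0 0 0 0.73" --pt "0 1 0 0 0 0 0.73" --pt "0 1 0 0 0 0 0.73" --pt "0 1 0 0 0 0 0.73" --pt "0 0.22 0 0 0 0 0.73"

```text
time_s: 1.65
eef_pos: [0.226, -0.5287, 0.2313]
eef_rot: [0.434, -0.434, 0.558, -0.558]
wrist_force: [-0.4, -0.2, 0.2]
opening: 0.733
```

```bash
cat >> h.py <<'E'
from scipy.spatial.transform import Rotation as Ro
np.set_printoptions(precision=4,suppress=True)
Y=np.deg2rad(-14.2); T0=np.array([.5234,-.0298,0]); RT=Ro.from_euler('z',Y).as_matrix()
def st():
    o=ctrl.get_obs();q=o['eef_rot'];R=Ro.from_quat(np.r_[q[1:],q[0]]).as_matrix()
    pt=(o['eef_pos']-T0)@RT
    print('t',round(o['time_s'],2),'tray pos mm',pt*1000,'F tray',o['wrist_force']@RT,'op',round(o['opening'],3),'zyaw',np.degrees(np.arctan2(R[1,2],R[0,2])),'ydown',R[2,1]); return pt,R
E
python3 - <<'E'
from h import *
pt,R=st(); tgt=RT@np.array([-.012,-.0084,.231])+T0
o=ctrl.get_obs();print('need tool units',(tgt-o['eef_pos'])@R/.03)
E
```

```text
t 1.65 tray pos mm [-165.9601 -556.664   231.3012] F tray [-0.2898 -0.3182  0.1687] op 0.733 zyaw -14.289233887120437 ydown -0.9999999998925094
need tool units [-18.2834   0.0101   5.1035]
```

>>> step_arm --pt "0 0 0 -0.96 0 0.27 0.73" --pt "0 0 0 -0.96 0 0.27 0.73" --pt "0 0 0 -0.96 0 0.27 0.73" --pt "0 0 0 -0.96 0 0.27 0.73" --pt "0 0 0 -0.96 0 0.27 0.73" --pt "0 0 0 -0.96 0 0.27 0.73" --pt "0 0 0 -0.96 0 0.27 0.73" --pt "0 0 0 -0.96 0 0.27 0.73" --pt "0 0 0 -0.96 0 0.27 0.73" --pt "0 0 0 -0.96 0 0.27 0.73"

```text
time_s: 2.65
eef_pos: [0.3755, -0.2683, 0.2315]
eef_rot: [-0.435, 0.435, -0.557, 0.558]
wrist_force: [-0.3, -0.0, -0.3]
opening: 0.727
```

>>> step_arm --pt "0 0 0 -0.96 0 0.27 0.73" --pt "0 0 0 -0.96 0 0.27 0.73" --pt "0 0 0 -0.96 0 0.27 0.73" --pt "0 0 0 -0.96 0 0.27 0.73" --pt "0 0 0 -0.96 0 0.27 0.73" --pt "0 0 0 -0.96 0 0.27 0.73" --pt "0 0 0 -0.96 0 0.27 0.73" --pt "0 0 0 -0.96 0 0.27 0.73" --pt "0 0 0 -0.96 0 0.27 0.73" --pt "0 0 0 0 0 0 0.73"

```text
time_s: 3.65
eef_pos: [0.5103, -0.0334, 0.2314]
eef_rot: [0.436, -0.436, 0.557, -0.557]
wrist_force: [0.8, 0.5, 0.0]
opening: 0.733
```

```bash
python3 - <<'E'
from h import *
pt,R=st(); p,d,c=shot('wrist','w1'); W=cloud(d,c)
# finger points: in tool frame
o=ctrl.get_obs(); L=(W-o['eef_pos'])@R
m=(d>0)&(d<.25)&(L[...,1]<.04)&(abs(L[...,0])<.09)
print(c['intrinsics'],'d min',d[d>0].min())
P=L[m]; print(m.sum())
if m.sum():
  for s in (-1,1):
    Q=P[np.sign(P[:,0])==s]; print(Q.min(0),Q.max(0))
E
```

```text
t 3.65 tray pos mm [-11.8257  -6.6716 231.4227] F tray [0.6886 0.6416 0.0038] op 0.733 zyaw -13.876232459324417 ydown -0.999999351881006
[[275.1449   0.     252.4293]
 [  0.     275.1449 189.306 ]
 [  0.       0.       1.    ]] d min 0.056265
39549
[-0.0661 -0.1009 -0.0125] [-0.     -0.0055  0.0217]
[ 0.     -0.1007 -0.0127] [ 0.0683 -0.0052  0.0217]
```

View pics/w1.png

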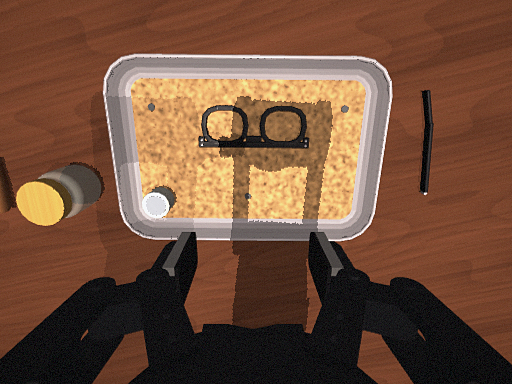

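```bash
python3 - <<'E'
from h import *
pt,R=st(); p,d,c=shot('wrist','w2'); W=cloud(d,c)
o=ctrl.get_obs(); L=(W-o['eef_pos'])@R
m=(d>0)&(d<.25)&(L[...,1]<.03)&(L[...,1]>-.025)&(abs(L[...,0])<.09)
P=L[m]
for s in (-1,1):
    Q=P[np.sign(P[:,0])==s]; print(np.percentile(Q,[1,50,99],axis=0))
f=ctrl.silhouettes('front','wrist')[0]['pixels']
def cont(mask,zz):
    cs,_=cv2.findContours(mask.astype(np.uint8),cv2.RETR_EXTERNAL,cv2.CHAIN_APPROX_NONE)
    k=max(cs,key=cv2.contourArea)[:,0].astype(float)
    X=(rayplane(k[:,0],k[:,1],c,zz)-T0)@RT
    return cv2.minAreaRect((X[:,:2]*1000).astype(np.float32))
print('front in tray',cont(f,.009))
hsv=cv2.cvtColor(p,cv2.COLOR_BGR2HSV)
g=ctrl.silhouettes('tray','wrist')[0]['pixels']
print('rim in tray',cont(g,.026))
E
```

```text
t 3.7 tray pos mm [-12.2033  -8.1328 231.2294] F tray [-0.1742 -0.3028  0.0081] op 0.736 zyaw -13.917228221903635 ydown -0.9999999833565222
[[-0.0432 -0.0248 -0.01  ]
 [-0.0302 -0.0175  0.0073]
 [-0.0297 -0.0064  0.0119]]
[[ 0.0321 -0.0248 -0.0104]
 [ 0.0326 -0.0176  0.0072]
 [ 0.0456 -0.0066  0.0118]]
front in tray ((35.63739776611328, -10.438148498535156), (145.4115447998047, 52.86579513549805), 89.30201721191406)
rim in tray ((-0.32192230224609375, -2.0873565673828125), (348.0661315917969, 239.91078186035156), 89.67902374267578)
```

>>> step_arm --pt "0 0.08 0 0 1 0 0.73" --pt "0 0 0 0 1 0 0.73" --pt "0 0 0 0 1 0 0.73" --pt "0 0 0 0 1 0 0.73" --pt "0 0 0 0 1 0 0.73" --pt "0 0 0 0 1 0 0.73" --pt "0 0 0 0 1 0 0.73" --pt "0 0 0 0 0.3 0 0.73" --pt "0 0 0 0 0.2 0 0.73" --pt "0 0 0 0 0.1 0 0.73"

```text
time_s: 4.85
eef_pos: [0.5098, -0.0366, 0.0039]
eef_rot: [-0.432, 0.432, -0.56, 0.56]
wrist_force: [0.5, 0.1, -1.0]
opening: 0.733
```

```bash
python3 - <<'E'
from h import *
st(); shot('wrist','w3'); p,d,c=shot('top','t3'); cv2.imwrite('pics/t3c.png',cv2.resize(p[120:270,220:420],None,fx=3.5,fy=3.5))
st()
E
```

```text
t 4.85 tray pos mm [-11.4864  -9.955    3.8643] F tray [ 0.4853  0.1825 -1.0098] op 0.733 zyaw -14.69593385348096 ydown -0.9999994005385636
t 4.95 tray pos mm [-11.3389  -9.7072   4.2191] F tray [ 0.1718 -0.4024 -0.9782] op 0.727 zyaw -14.674050680446173 ydown -0.9999986373082348
```

View pics/w3.png

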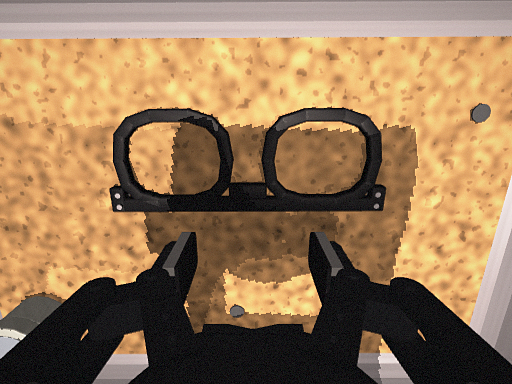

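>>> step_arm --pt "0 0 0 0 0.08 0 0.73" --pt "0 0 0 0 0.06 0 0.73" --pt "0 0 0 0 0.03 0 0.73" --pt "0 0 0 0 0 0.1 0.73"

```text
time_s: 5.35
eef_pos: [0.5119, -0.0365, -0.0018]
eef_rot: [0.432, -0.432, 0.56, -0.56]
wrist_force: [1.0, 0.3, 0.0]
opening: 0.727
```

```bash
python3 - <<'E'
from h import *
st(); p,d,c=shot('wrist','w4');o=ctrl.get_obs();W=cloud(d,c)
Z=W[...,2]
pt,R=st(); L=(W-o['eef_pos'])@R
m=(d>0)&(d<.25)&(abs(L[...,0])<.044)&(abs(L[...,0])>.031)&(L[...,1]>-.02)&(L[...,2]<.013)
print('finger tip world z',np.percentile(Z[m],[1,5,20]))
E
```

```text
t 5.35 tray pos mm [-9.5132 -9.361  -1.8323] F tray [0.9028 0.5149 0.0131] op 0.727 zyaw -14.656144719058048 ydown -0.9999999019653424
t 5.4 tray pos mm [-8.5601 -9.4625 -1.5698] F tray [ 0.5331 -0.8411  0.1167] op 0.729 zyaw -14.66085457036669 ydown -0.9999997309871511
finger tip world z [0.0023 0.0027 0.0031]
```

View pics/w4.png

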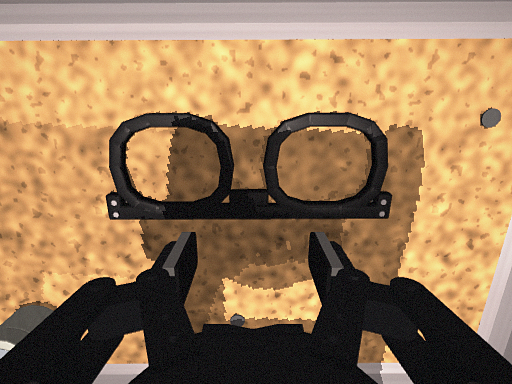

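>>> step_arm --pt "0 0 0 0 0 0.1 0.73" --pt "0 0 0 0 0 0.1 0.73" --pt "0 0 0 0 0 0.15 0.73" --pt "0 0 0 0 0 0.15 0.73" --pt "0 0 0 0 0 0.15 0.73" --pt "0 0 0 0 0 0.15 0.73" --pt "0 0 0 0 0 0.15 0.73" --pt "0 0 0 0 0 0.15 0.73" --pt "0 0 0 0 0 0.1 0.73" --pt "0 0 0 0 0 0 0.73"

```text
time_s: 6.4
eef_pos: [0.5475, -0.046, -0.0017]
eef_rot: [-0.432, 0.432, -0.56, 0.56]
wrist_force: [0.5, 0.1, -0.8]
opening: 0.734
```

```bash
python3 - <<'E'
from h import *
st(); p,d,c=shot('wrist','w5');st()
E
```

```text
t 6.4 tray pos mm [27.319  -9.7922 -1.742 ] F tray [ 0.4155  0.2031 -0.8447] op 0.734 zyaw -14.668800422167257 ydown -0.9999998904199114
t 6.45 tray pos mm [26.9432 -9.7526 -1.8325] F tray [-0.5883  0.1455 -0.0072] op 0.732 zyaw -14.66472119810394 ydown -0.9999999971003695
```

View pics/w5.png

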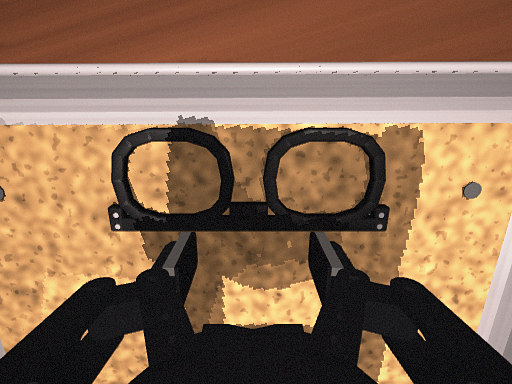

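>>> step_arm --pt "0 0 0 0 0 0.1 0.73" --pt "0 0 0 0 0 0.1 0.73" --pt "0 0 0 0 0 0.1 0.73" --pt "0 0 0 0 0 0.1 0.73" --pt "0 0 0 0 0 0.1 0.73" --pt "0 0 0 0 0 0.1 0.73"

```text
time_s: 7.05
eef_pos: [0.5645, -0.0504, -0.0019]
eef_rot: [0.432, -0.432, 0.56, -0.56]
wrist_force: [-0.2, -0.4, 0.1]
opening: 0.729
```

```bash
python3 - <<'E'
from h import *
st(); p,d,c=shot('wrist','w6');st()
E
```

```text
t 7.05 tray pos mm [44.9546 -9.912  -1.8647] F tray [-0.1095 -0.4507  0.0657] op 0.729 zyaw -14.666032255813883 ydown -0.9999999774424362
t 7.1 tray pos mm [45.5411 -9.974  -1.7113] F tray [-0.4959 -0.9854  0.9409] op 0.729 zyaw -14.66976873531121 ydown -0.9999998277678828
```

View pics/w6.png

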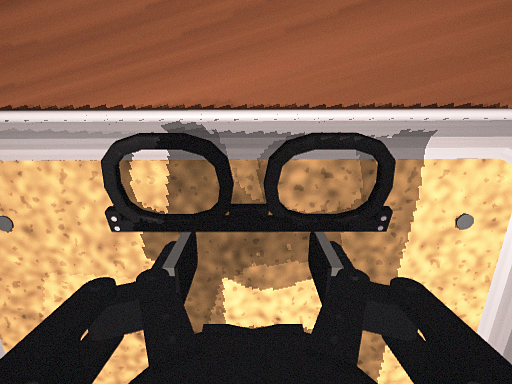

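>>> step_arm --pt "0 0 0 0 0 0.1 0.73" --pt "0 0 0 0 0 0.1 0.73" --pt "0 0 0 0 0.01 0.1 0.73" --pt "0 0 0 0 0.01 0.1 0.73" --pt "0 0 0 0 0 0.1 0.73" --pt "0 0 0 0 0 0.1 0.73"

```text
time_s: 7.7
eef_pos: [0.5821, -0.055, -0.0024]
eef_rot: [-0.432, 0.432, -0.56, 0.56]
wrist_force: [0.0, -0.0, -0.4]
opening: 0.729
```

```bash
python3 - <<'E'
from h import *
st(); p,d,c=shot('wrist','w7');st()
E
```

```text
t 7.7 tray pos mm [ 63.0887 -10.0556  -2.4109] F tray [ 0.0149 -0.047  -0.4193] op 0.729 zyaw -14.665741067369712 ydown -0.9999999954591798
t 7.75 tray pos mm [ 63.5883 -10.1263  -2.3009] F tray [ 0.4915 -0.5082  0.3866] op 0.734 zyaw -14.670041336054952 ydown -0.999999740989938
```

View pics/w7.png

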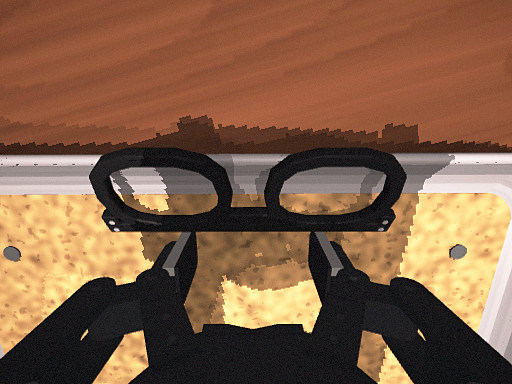

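>>> step_arm --pt "0 0 0 0 0.01 0.08 0.73" --pt "0 0 0 0 0 0.08 0.73" --pt "0 0 0 0 0 0.08 0.73" --pt "0 0 0 0 0 0.08 0.73" --pt "0 0 0 0 0 0.08 0.73"

```text
time_s: 8.25
eef_pos: [0.592, -0.0574, -0.0026]
eef_rot: [0.431, -0.433, 0.561, -0.559]
wrist_force: [-6.2, 1.0, 7.7]
opening: 0.732
```

```bash
cat >> h.py <<'E'
def front3(cam,name):
    p,d,c=shot(cam,name); W=cloud(d,c)
    s=ctrl.silhouettes('front',cam)
    if not s: print('none'); return
    m=cv2.erode(s[0]['pixels'].astype(np.uint8),np.ones((2,2)))>0
    P=(W[m&(d>0)]-T0)@RT*1000
    e,v=np.linalg.eigh(np.cov(P.T)); n=v[:,0]
    print(cam,'p',s[0]['p'],len(P),'min',np.percentile(P,1,0),'max',np.percentile(P,99,0),'mean',P.mean(0),'n',n*np.sign(n[2]),e)
E
python3 - <<'E'
from h import *
st(); front3('wrist','w8');st(); front3('scene','s8')
E
```

```text
t 8.25 tray pos mm [73.2645 -9.9525 -2.6066] F tray [-6.2602 -0.5785  7.7035] op 0.732 zyaw -14.64658184528937 ydown -0.9999931236579482
wrist p 0.58 12213 min [ 86.5331 -78.3595   8.5154] max [129.0427  58.7762  42.8349] mean [109.2302  -9.6593  26.8091] n [-0.6468  0.0044  0.7626] [   2.7581  364.9354 1721.5048]
t 8.35 tray pos mm [ 74.6398 -10.073   -2.5952] F tray [-2.8029  0.8437  4.2946] op 0.731 zyaw -14.660548154334192 ydown -0.9999998553608104
scene p 0.26 90 min [ 94.9364 -35.1428   0.2704] max [127.5421  51.2706  41.7732] mean [106.8616  -2.6448  19.7699] n [-0.7698  0.0124  0.6382] [  7.1631 253.4186 467.3181]
```

View pics/w8.png

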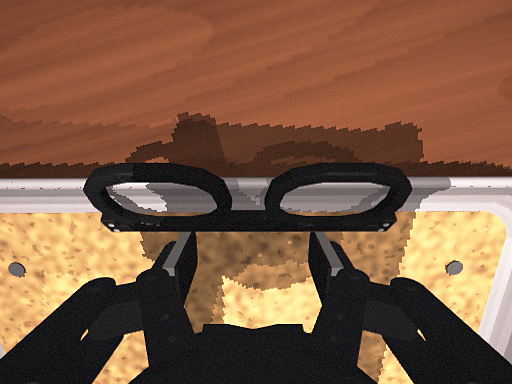

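>>> step_arm --pt "0 0 0 0 -0.02 0.04 0.73" --pt "0 0 0 0 0 0.05 0.73" --pt "0 0 0 0 0 0.05 0.73" --pt "0 0 0 0 0 0.05 0.73"

```text
time_s: 8.85
eef_pos: [0.599, -0.0595, -0.0022]
eef_rot: [0.432, -0.432, 0.56, -0.56]
wrist_force: [-0.6, 0.4, -0.1]
opening: 0.733
```

```bash
python3 - <<'E'
from h import *
st(); front3('wrist','w9');st()
E
```

```text
t 8.85 tray pos mm [ 80.6071 -10.2054  -2.2062] F tray [-0.7238  0.2445 -0.0657] op 0.733 zyaw -14.664424220973165 ydown -0.9999999944603754
wrist p 0.61 10835 min [ 93.0766 -76.932    9.1214] max [130.0153  56.9482  49.0314] mean [113.8792  -9.7151  31.5593] n [-0.7629  0.0052  0.6465] [   2.9274  370.2538 1676.3154]
t 8.95 tray pos mm [ 80.7808 -10.2394  -2.1497] F tray [0.2889 0.7803 0.3856] op 0.724 zyaw -14.668252387123983 ydown -0.9999999575383398
```

View pics/w9.png

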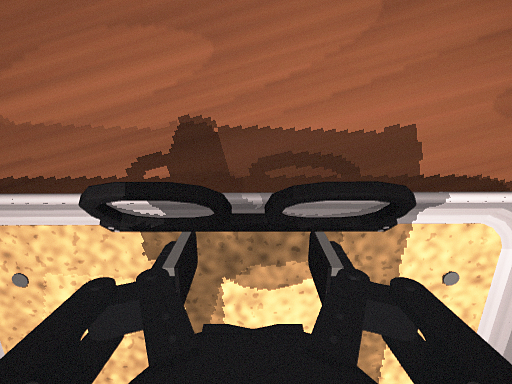

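>>> step_arm --pt "0 0 0 0 0 -0.05 0.73" --pt "0 0 0 0 0 -0.1 0.73" --pt "0 0 0 0 0 -0.2 0.73" --pt "0 0 0 0 0 -0.5 0.73" --pt "0 0 0 0 0 -0.8 0.73" --pt "0 0 0 0 0 -0.8 0.73" --pt "0 0 0 0 0 0 0.73"

```text
time_s: 9.65
eef_pos: [0.5253, -0.0399, -0.0022]
eef_rot: [0.432, -0.433, 0.56, -0.559]
wrist_force: [-0.1, 0.1, 0.2]
opening: 0.732
```

```bash
python3 - <<'E'
from h import *
st(); front3('wrist','w10');st()
E
```

```text
t 9.65 tray pos mm [ 4.2955 -9.3444 -2.162 ] F tray [-0.1118  0.0629  0.2043] op 0.732 zyaw -14.639190477531258 ydown -0.9999988137270464
wrist p 0.72 13672 min [ 92.2977 -80.2103   7.7571] max [115.342   60.6818  33.8982] mean [101.1794  -9.6385  17.4372] n [-0.7456  0.0043  0.6664] [   1.7444   91.2546 1946.3713]
t 9.75 tray pos mm [ 6.8841 -9.5367 -1.7224] F tray [ 0.3327 -0.4985  0.043 ] op 0.731 zyaw -14.661927770219645 ydown -0.9999997981841988
```

View pics/w10.png

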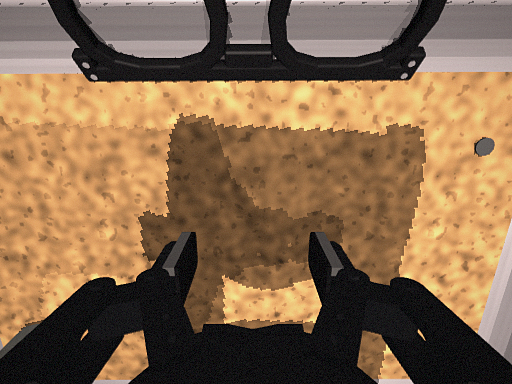

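>>> step_arm --pt "0 0 0 0 -0.97 0 0.73" --pt "0 0 0 0 -0.97 0 0.73" --pt "0 0 0 0 -0.97 0 0.73" --pt "0 0 0 0 0 0.97 0.73" --pt "0 0 0 0 0 0.97 0.73" --pt "0 0 0 0 0 0.97 0.73" --pt "0 0 0 0 0 0.97 0.73" --pt "0 0 0 0 0 0.97 0.73" --pt "0 0 0 0 0 0 0.73"

```text
time_s: 10.65
eef_pos: [0.672, -0.0791, 0.0853]
eef_rot: [-0.433, 0.431, -0.559, 0.561]
wrist_force: [-1.3, 0.6, 0.9]
opening: 0.726
```

```bash
python3 - <<'E'
from h import *
st(); front3('top','t11');front3('scene','s11')
for n,s in(('t11',(120,270,220,420)),('s11',(160,300,130,320))):
    p=cv2.imread('pics/%s.png'%n); cv2.imwrite('pics/%sc.png'%n,cv2.resize(p[s[0]:s[1],s[2]:s[3]],None,fx=3.5,fy=3.5))
st()
E
```

```text
t 10.65 tray pos mm [156.1592 -11.3767  85.2734] F tray [-1.4443  0.2838  0.9446] op 0.726 zyaw -14.705103912511673 ydown -0.9999948156588194
top p 0.59 82 min [92.3158 34.8202  0.3059] max [127.1941  59.0686  47.5526] mean [106.0591  48.486   22.9833] n [-0.7545 -0.0304  0.6556] [ 28.1973  45.4877 299.9352]
scene p 0.46 161 min [ 96.9715 -79.871   -0.1225] max [131.6402  47.3159  46.9387] mean [114.844  -18.7395  26.8941] n [-0.7749  0.0134  0.6319] [   5.4857  369.2149 1747.9974]
t 10.85 tray pos mm [151.4809 -10.6489  84.5937] F tray [-0.131   1.0099 -0.0373] op 0.731 zyaw -14.655997438983658 ydown -0.9999986921053965
```

View pics/s11c.png

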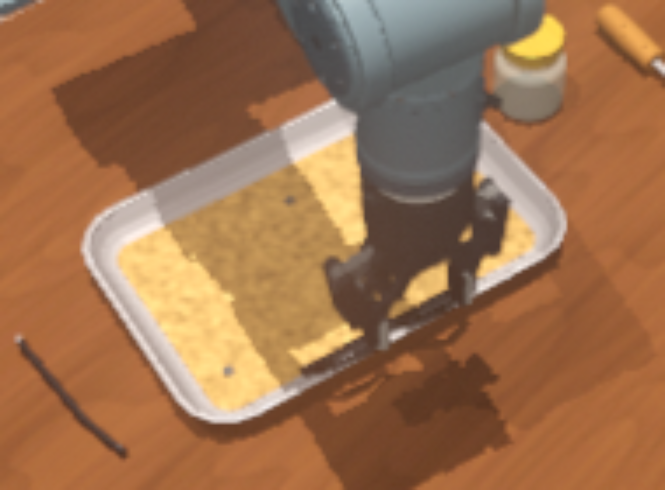

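View pics/t11c.png

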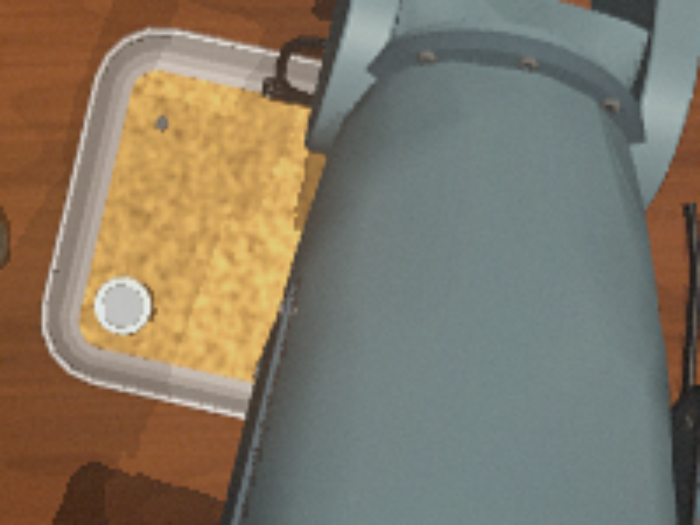

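>>> step_arm --pt "0 0 0 0 0.6 0 0.73" --pt "0 0 0 0 0.6 0 0.73" --pt "0 0 0 0 0.4 0 0.73" --pt "0 0 0 0 0.17 0 0.73" --pt "0 0 0 0 0 -0.1 0.73" --pt "0 0 0 0 0 0 0.73"

```text
time_s: 11.45
eef_pos: [0.6654, -0.0768, 0.0321]
eef_rot: [0.432, -0.432, 0.56, -0.56]
wrist_force: [-0.1, -0.5, 0.2]
opening: 0.729
```

```bash
python3 - <<'E'
from h import *
st(); front3('scene','s12');
for n,s in(('s12',(180,290,160,310)),):
    p=cv2.imread('pics/%s.png'%n); cv2.imwrite('pics/%sc.png'%n,cv2.resize(p[s[0]:s[1],s[2]:s[3]],None,fx=5,fy=5))
st()
E
```

```text
t 11.45 tray pos mm [149.2284 -10.682   32.0626] F tray [ 0.017  -0.5014  0.1639] op 0.729 zyaw -14.65970756479213 ydown -0.9999999604505707
scene p 0.53 52 min [ 97.0836 -81.1153   1.028 ] max [131.1386  18.8834  44.8488] mean [114.9462 -58.7669  27.3129] n [-0.778   0.0164  0.628 ] [  5.6158 261.8552 954.1918]
t 11.55 tray pos mm [150.0432 -10.7517  32.9307] F tray [ 0.1661 -0.0389  0.8642] op 0.726 zyaw -14.663597820859358 ydown -0.9999990173668347
```

View pics/s12c.png

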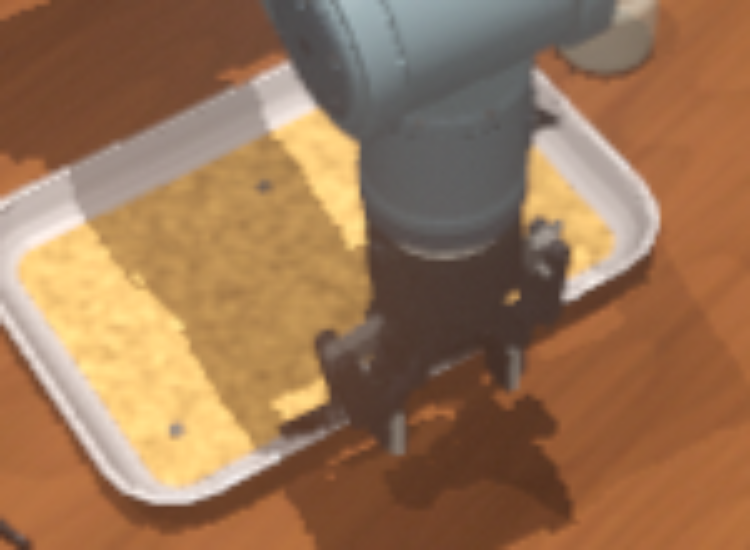

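>>> step_arm --pt "0 0 0 0 0 -0.1 0.73" --pt "0 0 0 0 0 -0.1 0.73" --pt "0 0 0 0 0 -0.1 0.73" --pt "0 0 0 0 -0.03 -0.1 0.73" --pt "0 0 0 0 -0.06 -0.1 0.73" --pt "0 0 0 0 -0.06 -0.1 0.73" --pt "0 0 0 0 0 0 0.73"

```text
time_s: 12.25
eef_pos: [0.6481, -0.0722, 0.037]
eef_rot: [-0.432, 0.432, -0.56, 0.56]
wrist_force: [-0.2, 0.3, 0.4]
opening: 0.737
```

```bash
python3 - <<'E'
from h import *
st(); front3('scene','s13');front3('wrist','w13')
for n,s in(('s13',(180,290,160,310)),):
    p=cv2.imread('pics/%s.png'%n); cv2.imwrite('pics/%sc.png'%n,cv2.resize(p[s[0]:s[1],s[2]:s[3]],None,fx=5,fy=5))
st()
E
```

```text
t 12.25 tray pos mm [131.3038 -10.5467  36.9947] F tray [-0.2956  0.2081  0.4404] op 0.737 zyaw -14.660782854543516 ydown -0.9999999604650602
none
wrist p 0.7 1483 min [ 96.4882 -47.7497  10.9067] max [120.277   23.1578  52.3762] mean [110.993  -12.6432  37.3717] n [-0.8806  0.0071  0.4737] [  2.7309 281.9704 419.8714]
t 12.45 tray pos mm [131.5935 -10.6052  36.6206] F tray [-0.1979  0.1809  0.5972] op 0.731 zyaw -14.662880563476143 ydown -0.9999999871894096
```

View pics/s13c.png

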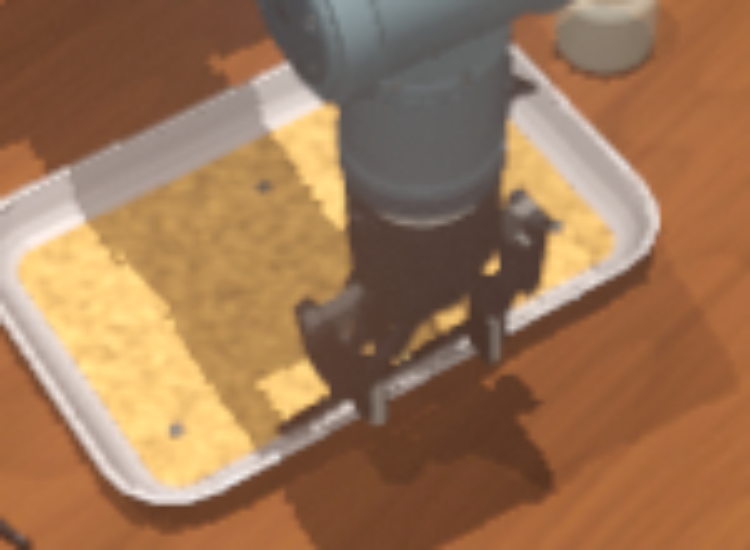

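View pics/w13.png

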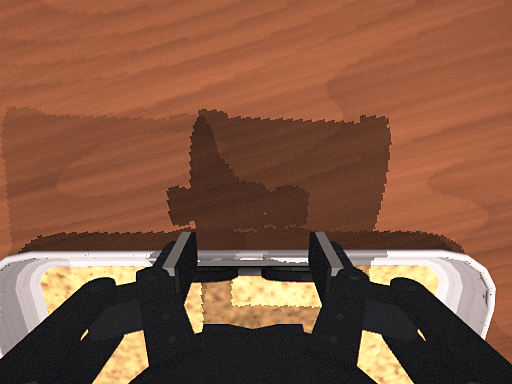

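>>> step_arm --pt "0 0 0 0 -0.05 -0.1 0.73" --pt "0 0 0 0 -0.05 -0.1 0.73" --pt "0 0 0 0 -0.04 -0.1 0.73" --pt "0 0 0 0 -0.04 -0.1 0.73" --pt "0 0 0 0 -0.02 -0.1 0.73" --pt "0 0 0 0 -0.02 -0.1 0.73" --pt "0 0 0 0 0 0 0.73"

```text
time_s: 13.15
eef_pos: [0.6304, -0.0676, 0.0432]
eef_rot: [0.432, -0.432, 0.56, -0.56]
wrist_force: [-0.1, -0.4, -0.1]
opening: 0.73
```

```bash
python3 - <<'E'
from h import *
st(); front3('wrist','w14')
st()
E
```

```text
t 13.15 tray pos mm [113.0502 -10.4008  43.247 ] F tray [ 0.049  -0.4008 -0.1363] op 0.73 zyaw -14.657827256219718 ydown -0.9999999704578593
wrist p 0.63 3364 min [ 90.5235 -79.8736   6.8938] max [98.8613 59.2105 57.385 ] mean [95.572  -9.3549 30.6662] n [-0.9984  0.0056  0.056 ] [   2.7875  316.6625 1184.2711]
t 13.25 tray pos mm [113.4742 -10.4522  43.2562] F tray [-0.8646 -0.3772  0.031 ] op 0.726 zyaw -14.662062362385482 ydown -0.9999999918617781
```

View pics/w14.png

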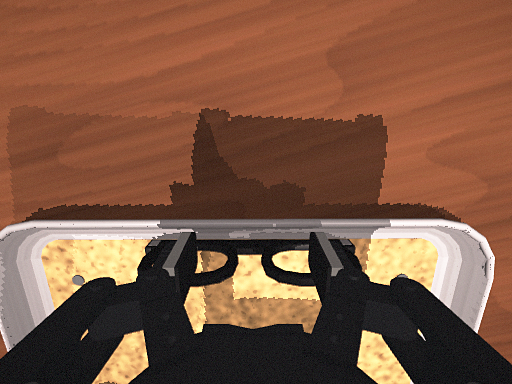

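>>> step_arm --pt "0 0 0 0 -0.01 -0.08 0.73" --pt "0 0 0 0 0 -0.08 0.73" --pt "0 0 0 0 0 -0.08 0.73" --pt "0 0 0 0 0 -0.08 0.73" --pt "0 0 0 0 0 0 0.73" --pt "0 0 0 0 0 0 0.73"

```text
time_s: 13.85
eef_pos: [0.6216, -0.0654, 0.0436]
eef_rot: [-0.432, 0.432, -0.56, 0.56]
wrist_force: [-0.3, -0.2, -1.0]
opening: 0.731
```

```bash
python3 - <<'E'
from h import *
st(); front3('wrist','w15')
st()
E
```

```text
t 13.85 tray pos mm [103.8801 -10.3849  43.5663] F tray [-0.2111 -0.2122 -0.9839] op 0.731 zyaw -14.665886474063553 ydown -0.9999999922706084
wrist p 0.84 4492 min [ 87.8112 -79.5991   6.1335] max [95.3666 59.1646 57.1435] mean [92.8155 -9.0442 28.2688] n [ 0.9995 -0.0042  0.0305] [   8.0267  302.7207 1592.5305]
t 13.95 tray pos mm [104.0057 -10.397   43.5507] F tray [-0.6033 -0.0742  1.2551] op 0.731 zyaw -14.665689996076066 ydown -0.9999999788561613
```

View pics/w15.png

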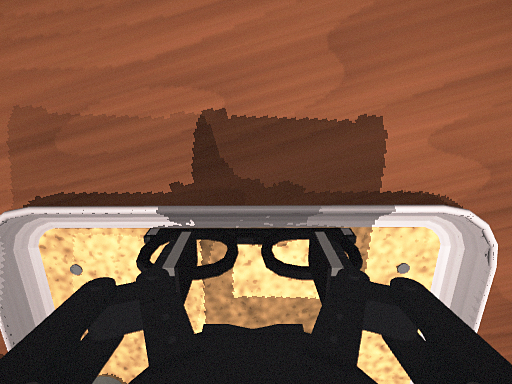

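>>> step_arm --pt "0 0 0 0 0 -0.1 0.73" --pt "0 0 0 0 0 -0.1 0.73" --pt "0 0 0 0 0 -0.1 0.73" --pt "0 0 0 0 0 -0.1 0.73" --pt "0 0 0 0 0 0 0.73" --pt "0 0 0 0 0 0 0.73"

```text
time_s: 14.55
eef_pos: [0.6099, -0.0623, 0.0436]
eef_rot: [-0.432, 0.432, -0.56, 0.56]
wrist_force: [-1.0, 0.7, 0.6]
opening: 0.733
```

```bash
python3 - <<'E'
from h import *
st(); front3('wrist','w16')
st()
E
```

```text
t 14.55 tray pos mm [ 91.8595 -10.2717  43.5668] F tray [-1.1192  0.4531  0.6452] op 0.733 zyaw -14.66491716734957 ydown -0.9999999896875974
wrist p 0.64 4683 min [ 36.0348 -79.8344   5.4728] max [88.6732 60.3951 10.6003] mean [72.8147 -9.0335  8.9891] n [-0.004   0.0018  1.    ] [   0.9815  289.6303 1457.3106]
t 14.65 tray pos mm [ 92.0446 -10.3149  43.5975] F tray [-0.9053  0.6036  0.0969] op 0.732 zyaw -14.66442184332885 ydown -0.9999999560678474
```

View pics/w16.png

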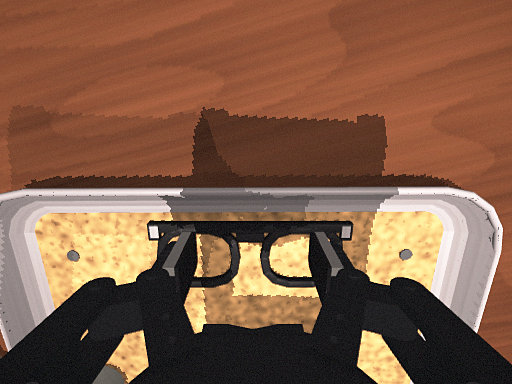

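>>> step_arm --pt "0 0 0 0 -0.6 0 0.73" --pt "0 0 0 0 -1 0 0.73" --pt "0 0 0 0 -1 0 0.73" --pt "0 0 0 0 -1 0 0.73" --pt "0 0 0 0 -0.5 -1 0.73" --pt "0 0 0 0 0 -1 0.73" --pt "0 0 0 0 0 -1 0.73" --pt "0 0 0 0 0 0 0.73" --pt "0 0 0 0 0 0 0.73"

```text
time_s: 15.55
eef_pos: [0.5232, -0.0396, 0.167]
eef_rot: [-0.432, 0.432, -0.559, 0.56]
wrist_force: [0.3, -0.1, 0.3]
opening: 0.729
```

```bash
python3 - <<'E'
from h import *
st(); front3('wrist','w17')
p,d,c=shot('top','t17');W=cloud(d,c)
for th in ['tin','jar','temple','screwdriver']:
    s=ctrl.silhouettes(th,'top')
    if s: m=s[0]['pixels']&(d>0); print(th,s[0]['p'],W[m].mean(0))
st()
E
```

```text
t 15.55 tray pos mm [  2.1953  -9.5189 166.9843] F tray [ 0.3438 -0.013   0.32  ] op 0.729 zyaw -14.660028918297249 ydown -0.9999990585754965
wrist p 0.79 2481 min [ 35.8825 -79.069    4.0222] max [87.5944 59.5582 11.1023] mean [69.4572 -8.6123  9.3068] n [0.0001 0.0019 1.    ] [   1.1092  293.7283 1824.3678]
tin 0.45 [0.4914 0.105  0.028 ]
jar 0.77 [0.5328 0.2064 0.0673]
screwdriver 0.93 [0.5794 0.3133 0.0205]
t 15.9 tray pos mm [  2.3696  -9.6608 166.3216] F tray [ 0.9106  0.5402 -1.09  ] op 0.728 zyaw -14.675580830984021 ydown -0.9999999781302016
```

View pics/w17.png

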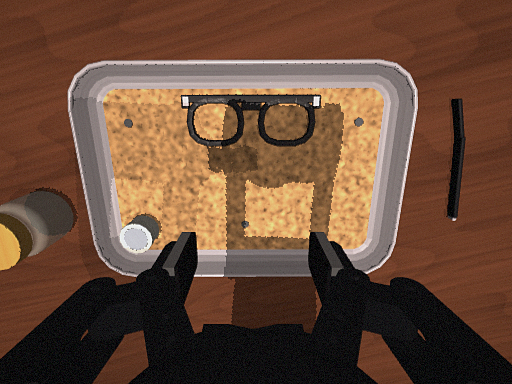

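```bash
python3 -c "
from bench import ctrl; print(ctrl.hand_in())"
```

```text
the job is handed in; nothing more can be done
None
```

The frame front now lies flat and face down on the tray floor, and I handed the job in at about 16 s; the hand-in returned no verdict.

I pushed it by its brow edge with two spread fingertips until it rode up the far wall. When I let go it stayed leaning at about 48°, brow edge about 92 mm along the tray's x axis. I then drew its lower rims back over upright with the fingertips from behind, and it toppled onto its face.

**Last checks:**
- **Frame front:** it is level to within about 0.2°. It spans 36–88 mm along the tray's x axis, so its middle is near x = 62 mm and y = −10 mm. The wrist picture shows the back side up, with no pins visible.
- **Robot:** it is clear of everything, with its tool 0.17 m above the bench.
- **Forces:** the largest wrist force I read was about 10 N, during the push. I read it only at the end of each move, and I had no direct reading of the finger contact force.
- **Other things:** the tin, jar and screwdriver measure within 2 mm of where they began. The network did not find the temple arm in the last top picture, but it lies beside the tray in the last wrist picture and the arm never came near it.
- **Missed readings:** with the arm in the way, the scene camera lost the frame front once during the tip-over and saw little of it at other times. For those I went by the wrist camera.

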